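# Spin the cake turntable and brake it on its mark

## Robot

A 6-joint arm with a two-finger parallel gripper is mounted at the origin on a cart in front of the work surface, level with it; the furniture and walls round the work are solid. World frame = base frame: x ahead of the robot, y to its left, z up, the work surface at z = 0. Lengths are in m, angles in rad, forces in N, time in s.
With the tool pointing down it reaches from about 0.35 to 0.775 m from the base axis. Payload 5.5 kg.
Tool frame: the origin (TCP) lies at the very end of the fingers, on their centre line; the grasp point (between the pads) lies 19 mm behind it; z points along the fingers, y is the direction in which the jaws open and shut (so a half turn about z gives the same grasp; the last joint's range is limited). The gripper opens to 85 mm and grips with 20 to 120 N. Pads are 22 mm wide; open, the fingers measure 114 mm over their backs; the gripper's body (76 mm by 85 mm) begins 54 mm behind the grasp point. The pads swing forward as they close: fully open they stand 13 mm farther back than shut.
Start: joints at [-1.341, 0.313, 0.046, 1.304, 0, 1.431], TCP at [0.208, -0.536, 0.231] pointing down, gripper open.
Joint ranges: [-2.76, 2.76], [-0.86, 1.69], [-1.03, 1.26], [-2.2, 2.34], [-1.47, 1.5], [-3.14, 3.14]. Speed limits (rad/s): [2.57, 2.57, 3.14, 3.14, 3.14, 3.14].

## Interface

Orientations are given as a unit quaternion [w, x, y, z].
In Python, from workcell import env gives the robot as it stands. The module is installed in compiled form; this text tells all that it offers.
- The arm moves only by the shell command python3 -m pendant 'ROWS' [FORCE]. ROWS is JSON, a list of rows, each an object with "fingers": the finger opening in mm, from 0 to 85.4; "delta_pos": the shift along the tool's x, y, z in mm, a list of three; "angular": the turn, a rotation vector about the tool's x, y, z in rad, a list of three. In form: [{"fingers": fingers, "delta_pos": [x, y, z], "angular": [ax, ay, az]}, ...]. A call has 1 to 12 rows; each row shifts and turns the commanded pose from where the row before left it, along the tool's axes as they then stand; what a row does not reach is not made up. A row lasts 1/10 s, in which the tool goes at most 50 mm and 8.59 degrees, less where a joint would pass 70% of its speed; a pose out of reach is approached as far as the arm can. A call is refused whole if a number of a shift passes 50 or a number of a turn 0.15, either way. A call with a gripper value outside its range is refused whole. The fingers move at their own pace and stop on an object; FORCE is the grip in N (left out, the last holds). Time passes only in rows, so rows that do not move let the fingers close. It gives the time, the measured TCP pose, the force and the opening at its end, in the units of the state.
- env.get_state(): the state, without advancing time (a new reading comes with each control period).
- env.read_camera(name): name is "scene" or "top" or "wrist"; returns the picture (384x512x3 uint8, blue, green, red); there is no depth.
- env.camera_params(name): a dict with "fx", "fy", "cx", "cy" (pixels), "view" (4x4, takes a point from world to camera coordinates). Camera axes: x right, y up, looking along -z (the intrinsics and any distortion apply to the point x, -y, -z); pixel columns grow to the right and rows downward; lengths in m; the calibration is good to about 2 mm. A picture is of the moment at which its call begins: read the wrist's pose just before it. camera_params takes no time and is no camera call; for the wrist camera it gives the pose at the moment of the call.
- env.hand_in(): hands the job in, once; it reports no verdict.
The state is a dict: "clock": time; "joint_pos": joint angles; "qvel": joint speeds; "tau": joint torques, N m; "tcp_pos": TCP position; "orientation": TCP orientation; "wrist_force": force on the tool from outside, world axes, zero at the start; "ft_torque": the same for the moment, N m; "finger_gap": finger opening in m.
Only numpy, scipy, OpenCV 4.12 (cv2) and the standard library are available. Lean on these libraries where they do the work, as an engineer would, in place of code of your own. Each camera call takes 0.05 s, during which the arm holds its last target. There are 200 camera calls.

## Task

Look the cake over: with a fingertip, flick the turntable's blue knob (not the disc) so that the turntable spins freely, and let its red mark run past the black pointer at least once untouched. Then, while it is still turning, brake it on a later pass by pressing a fingertip on top of the disc, so that the red mark comes to rest at the pointer (stopping it somewhere else and dragging it round does not count; a last nudge of a finger's width or two is fine). Finish with the fingertip still pressing on the disc; do not touch or lift the cake, which must stay in the middle, nor disturb the other things on the table.

Things in the scene. Friction and masses are not known exactly. Their poses are not given: they have to be found in the camera images.
- disc (a joint): angle of the turntable disc about its upright axis, rad, unlimited (counts on over full turns), positive anticlockwise from above; at multiples of 2 pi the mark is at the pointer. Starts at rest, 2.04 to 4.24: knob on the pointer's side. Free bearing with slow drag: speed falls to 37 % in about 8 s, so a flick leaving it at w rad/s carries it about 8 w rad. Inertia 0.0125 kg m2. Either way round is fine
- mark (a point): point on the disc's top face (z 56 mm) 115 mm from the axis, in the red bar (14 mm wide, from 89 to 124 mm from the axis) that is the mark; turns with the disc. Flush, nothing to catch on
- knob_mid (a point): half-way up (z 71 mm) the blue upright finger knob on the disc, 80 mm from the axis, opposite the mark; 12 to 18 mm in diameter, its top 84 mm above the table; fixed to the disc, turns with it. Its inner side is about 30 mm from the cake
- stop_point (a point): fixed point 115 mm from the axis at the height of the disc's top face, on the line from the axis to the pointer: the mark belongs here. The pointer is a fixed black arrowhead on an arm of the foot, 130 to 157 mm from the axis, 56 mm high (level with the disc's top), on the robot's side; the knob's centre passes 35 mm inside this point
- disc_centre (a point): fixed point on the turntable's axis at the height of the disc's top face (z 56 mm). The disc is flat, horizontal, aluminium-coloured, 250 mm across and 12 mm thick; the dark steel foot (156 mm across) does not move
- cake_mid (a point): centre (half-way up, 18 mm above the disc) of the loose chocolate-chip ring cake, 82 mm across and 37 mm high, standing in the middle of the disc, its top 93 mm above the table; it rides round with the disc; 70 g
- timer: white kitchen timer lying flat, 70x66x21 mm; bystander
- marker: white marker pen with black cap lying flat, 135 mm long, 17 mm thick; bystander
- cake: the same cake; origin at the centre of its underside

How it is judged:
On the way, in this order (a step that is already met when the one before it is completed fails the run):
1. the disc spins freely, at more than 0.8 rad/s with nothing touching disc or knob, its mark away from the pointer ((velocity of joint disc above 0.8 rad/s or velocity of joint disc below -0.8 rad/s) and contact force between the fingers and disc_c0 below 0.05 N and contact force between the fingers and disc_c1 below 0.05 N and horizontal distance between mark and stop_point above 0.1 m), for 0.2 s.
2. the mark runs past the pointer untouched ((velocity of joint disc above 0.25 rad/s or velocity of joint disc below -0.25 rad/s) and contact force between the fingers and disc_c0 below 0.05 N and contact force between the fingers and disc_c1 below 0.05 N and horizontal distance between mark and stop_point below 0.03 m), for 0.02 s.
3. the mark runs on, away from the pointer, untouched ((velocity of joint disc above 0.25 rad/s or velocity of joint disc below -0.25 rad/s) and contact force between the fingers and disc_c0 below 0.05 N and contact force between the fingers and disc_c1 below 0.05 N and horizontal distance between mark and stop_point above 0.1 m), for 0.1 s.
4. the mark comes round to the pointer again (within 60 mm), still turning (over 0.1 rad/s), untouched ((velocity of joint disc above 0.1 rad/s or velocity of joint disc below -0.1 rad/s) and contact force between the fingers and disc_c0 below 0.05 N and contact force between the fingers and disc_c1 below 0.05 N and horizontal distance between mark and stop_point below 0.06 m).
5. a fingertip brakes the disc there (contact force between the fingers and disc_c0 above 0.3 N and horizontal distance between mark and stop_point below 0.06 m).
At the end, for the whole second after the job is handed in: The red mark rests within 15 mm of its place at the pointer, the disc is still (under 0.05 rad/s), a fingertip presses on the disc with more than 0.5 N, and the cake stands on the disc within 20 mm of the middle (horizontal distance between mark and stop_point below 0.015 m and velocity of joint disc between -0.05 and 0.05 rad/s and contact force between the fingers and disc_c0 above 0.5 N and horizontal distance between cake_mid and disc_centre below 0.02 m and height (world z) of cake_mid between 0.064 and 0.084 m); the arm keeps its last pose, push and grip.
It fails at once if a fingertip on the disc stops it, or presses on it at rest, with the mark more than 45 mm from the pointer (contact force between the fingers and disc_c0 above 0.5 N and velocity of joint disc between -0.05 and 0.05 rad/s and horizontal distance between mark and stop_point above 0.045 m).
It fails at once if the cake is touched, lifted, or leaves the middle of the disc (contact force between the fingers and cake above 0.5 N or horizontal distance between cake_mid and disc_centre above 0.02 m or height (world z) of cake_mid above 0.084 m).
It fails at once if a bystander is moved by more than 20 mm (distance of any of timer, marker from where it was at the start of the episode above 0.02 m).
It also fails if it takes over 54 s, if anything falls off the work surface, if the arm or the gripper's body presses on something with over 40 N, if the wrist force passes 120 N, or if a joint passes its speed limit or range.

## Working session

There is one attempt and no reset: what is moved stays moved. The work goes in short steps, Python scripts to look and compute and a shell command to move; the robot and the scene stay as the last step left them, time stands still between calls to the robot, and variables do not carry over. Pictures are saved under pics/ and viewed, about 8 in all and at most 12, crops included, and the job is handed in when it is done.

```bash
mkdir -p pics; cat > h.py <<'E'
import numpy as np, cv2
from workcell import env
def pix2world(name,u,v,z,P=None):
    P=P or env.camera_params(name); V=np.array(P["view"]); R=V[:3,:3]; c=-R.T@V[:3,3]
    d=R.T@np.array([(u-P["cx"])/P["fx"],-(v-P["cy"])/P["fy"],-1.])
    return c+d*(z-c[2])/d[2]
def proj(name,p):
    P=env.camera_params(name); V=np.array(P["view"]); q=V[:3,:3]@np.array(p)+V[:3,3]
    return P["cx"]+P["fx"]*q[0]/-q[2], P["cy"]-P["fy"]*q[1]/-q[2]
E
python3 - <<'E'
from h import *
P=env.camera_params("top"); print(P)
a=env.read_camera("top"); b=env.read_camera("scene")
cv2.imwrite("pics/top0.png",a); cv2.imwrite("pics/scene0.png",b); print(env.get_state())
E
```

```text
{'fx': 398.2872784671424, 'fy': 398.2872784671424, 'cx': 264.59506873418945, 'cy': 184.79880803761517, 'view': array([[-0.00216301, -0.99935272,  0.03590922, -0.38686313],
       [ 0.99027055,  0.00285579,  0.13912614, -0.52737084],
       [-0.13913864,  0.03586078,  0.98962338, -0.85067541],
       [ 0.        ,  0.        ,  0.        ,  1.        ]])}
{'clock': 0.1, 'joint_pos': array([-1.34061277e+00,  3.13943409e-01,  4.50884534e-02,  1.30359926e+00,
        2.99884573e-05,  1.43120542e+00]), 'qvel': array([-0.00039866, -0.00088402,  0.00250601,  0.00052865,  0.00087664,
        0.00133887]), 'tau': array([ 2.23122508e-03, -4.81728530e+01,  2.99242562e+01,  1.27802073e-02,
       -1.78882760e-04,  3.92023853e-07]), 'tcp_pos': array([ 0.20770738, -0.53568551,  0.23048605]), 'orientation': array([-8.28770978e-04,  9.82956652e-01,  1.83835612e-01, -2.25563591e-05]), 'wrist_force': array([-0.0742085 ,  0.75274787, -0.57866678]), 'ft_torque': array([-0.03780655, -0.0515127 ,  0.03488939]), 'finger_gap': 0.08548281638857558}
```

View pics/top0.png

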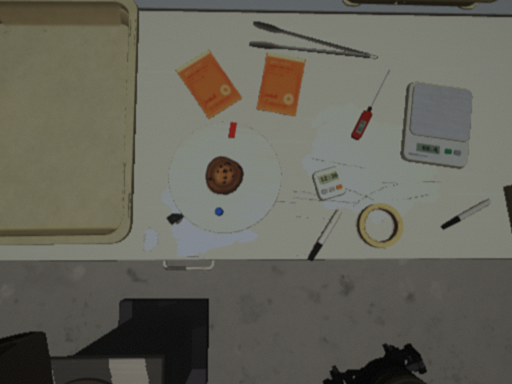

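View pics/scene0.png

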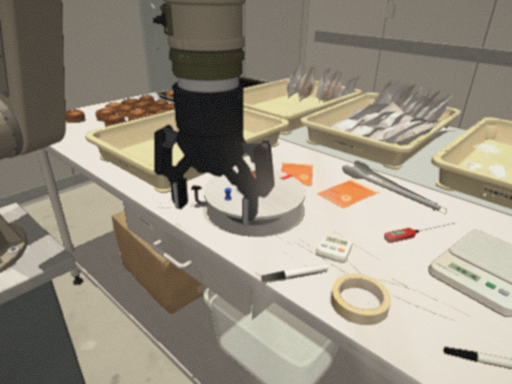

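The top view shows the disc about (225,178), the red mark at (232,130), the knob at (219,212) and the pointer at (175,218). The timer is at (328,183) and the marker at (323,235).

```bash
python3 - <<'E'
from h import *
a=cv2.imread("pics/top0.png").astype(int)
B,G,R=a[...,0],a[...,1],a[...,2]
def cen(m,box):
    u0,v0,u1,v1=box; mm=np.zeros_like(m); mm[v0:v1,u0:u1]=m[v0:v1,u0:u1]
    v,u=np.nonzero(mm); return u.mean(),v.mean(),len(u)
red=cen((R>120)&(G<70)&(B<80),(165,115,290,240)); blue=cen((B>R+40)&(B>G+20),(165,115,290,240))
blk=cen((R<60)&(G<60)&(B<60),(160,208,190,228))
print(red,blue,blk)
m=pix2world("top",*red[:2],.056); k=pix2world("top",*blue[:2],.080); p=pix2world("top",*blk[:2],.056)
print(m,k,p)
d=(m-k)[:2]; L=np.hypot(*d); print("len (expect ~106.5+80=.1865)",L)
c=k[:2]+d/L*.080; print("centre",c, np.hypot(*(m[:2]-c)), np.hypot(*(p[:2]-c)))
s=p[:2]-c; print("pointer dir",np.degrees(np.arctan2(s[1],s[0])),"mark dir",np.degrees(np.arctan2(*(m[:2]-c)[::-1])))
for n,q in dict(timer=(328,183,.02),mk1=(311,258,.01),mk2=(338,211,.01)).items(): print(n,pix2world("top",*q))
# disc outline overlay
im=cv2.imread("pics/top0.png"); im=cv2.resize(im[100:250,140:360],None,fx=3.5,fy=3.5,interpolation=cv2.INTER_CUBIC)
for t in np.linspace(0,2*np.pi,120):
    for r,z in((.125,.056),(.041,.093)):
        u,v=proj("top",[c[0]+r*np.cos(t),c[1]+r*np.sin(t),z]); cv2.circle(im,(int((u-140)*3.5+1.75),int((v-100)*3.5+1.75)),1,(0,255,0),-1)
cv2.imwrite("pics/ov.png",im)
E
```

```text
(np.float64(232.36986301369862), np.float64(129.73972602739727), 73) (np.float64(218.2439024390244), np.float64(211.0), 41) (np.float64(174.5648148148148), np.float64(217.7962962962963), 108)
[ 0.6508184  -0.31388195  0.056     ] [ 0.46589838 -0.28665845  0.08      ] [ 0.45285783 -0.19040598  0.056     ]
len (expect ~106.5+80=.1865) 0.18691316609735376
centre [ 0.5450453  -0.29831028] 0.10691316609735373 0.14192204829375074
pointer dir 130.5087462556194 mark dir -8.37479924721435
timer [ 0.53550153 -0.53483564  0.02      ]
mk1 [ 0.36384512 -0.49353113  0.01      ]
mk2 [ 0.47121822 -0.55861739  0.01      ]
```

View pics/ov.png

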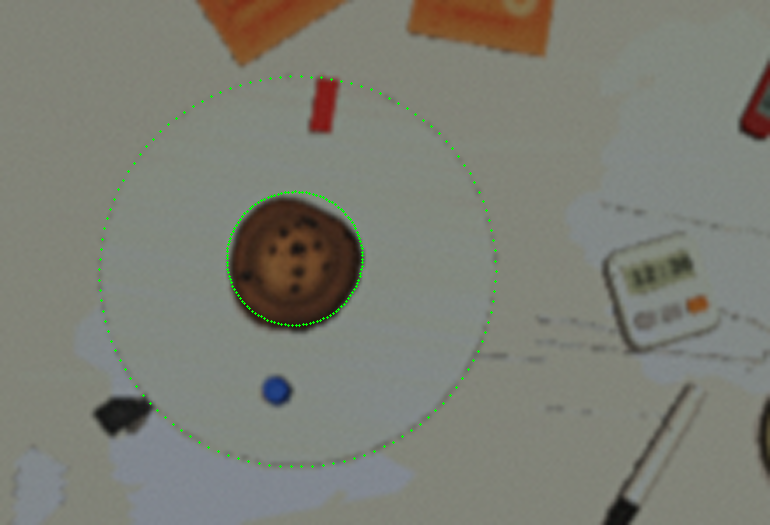

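The disc outline fits a centre of (0.545,-0.298). The pointer lies at 130.5° and the mark at -8.4°. I'll close the fingers, turn the tool square to the push and move beside the knob on its +y side.

```bash
python3 - <<'E'
from h import *
c=np.array([.54505,-.29831])
for q in((182.9,214.9),(182.0,216)):
    p=pix2world("top",*q,.056)[:2]-c; print(np.hypot(*p),np.degrees(np.arctan2(p[1],p[0])))
E
python3 -m pendant '[{"fingers":0,"delta_pos":[0,0,0],"angular":[0,0,0.115]},{"fingers":0,"delta_pos":[0,0,0],"angular":[0,0,0.115]},{"fingers":0,"delta_pos":[28.6,-25.2,0],"angular":[0,0,0]},{"fingers":0,"delta_pos":[28.6,-25.2,0],"angular":[0,0,0]},{"fingers":0,"delta_pos":[28.6,-25.2,0],"angular":[0,0,0]},{"fingers":0,"delta_pos":[28.6,-25.2,0],"angular":[0,0,0]},{"fingers":0,"delta_pos":[28.6,-25.2,0],"angular":[0,0,0]},{"fingers":0,"delta_pos":[28.6,-25.2,0],"angular":[0,0,0]},{"fingers":0,"delta_pos":[28.6,-25.2,0],"angular":[0,0,0]},{"fingers":0,"delta_pos":[28.6,-25.2,0],"angular":[0,0,0]},{"fingers":0,"delta_pos":[28.6,-25.2,0],"angular":[0,0,0]},{"fingers":0,"delta_pos":[28.6,-25.2,0],"angular":[0,0,0]}]' 20
```

```text
0.12447796326393921 133.6389248069412
0.1274903203052093 133.8328937333554
clock: 1.3
tcp_pos: [0.4565, -0.2453, 0.231]
orientation: [-0.0, 0.998, 0.07, -0.0]
wrist_force: [0.4, -1.2, 0.6]
finger_gap: 0.0004
```

```bash
python3 - <<'E'
from h import *
P=env.camera_params("wrist"); w=env.read_camera("wrist"); cv2.imwrite("pics/w1.png",w)
import pickle; pickle.dump(P,open("w1.pkl","wb")); print(proj("wrist",[.466,-.287,.08]),proj("wrist",[.453,-.190,.056]))
E
```

```text
(np.float64(309.7591237283215), np.float64(176.07875060712055)) (np.float64(211.22301182172478), np.float64(168.611279269897))
```

View pics/w1.png

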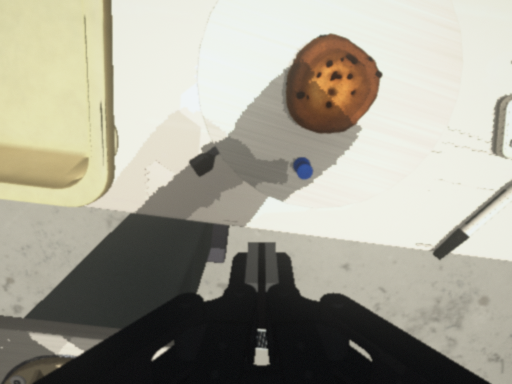

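```bash
python3 - <<'E'
from h import *
import pickle; P=pickle.load(open("w1.pkl","rb")); a=cv2.imread("pics/w1.png").astype(int)
c=np.array([.54505,-.29831]); K=np.array([.4659,-.28666])
B,G,R=a[...,0],a[...,1],a[...,2]
v,u=np.nonzero((B>R+60)&(B>110)); print("blue",u.mean(),v.mean(),len(u),u.min(),u.max(),v.min(),v.max())
k=pix2world("wrist",305,163.5,.084,P)[:2]; off=K-k; print("knob raw",k,"off",off)
m=np.zeros(B.shape,np.uint8); m[140:182,185:225]=(a.max(2)<75)[140:182,185:225]
cs=max(cv2.findContours(m,0,cv2.CHAIN_APPROX_NONE)[0],key=cv2.contourArea)
print(cv2.minEnclosingTriangle(cs)[1].reshape(-1,2), cv2.approxPolyDP(cs,3,True).reshape(-1,2).tolist())
pts=np.array([(pix2world("wrist",*q[0],.056,P)[:2]+off-c) for q in cs])
r=np.hypot(*pts.T); t=np.degrees(np.arctan2(pts[:,1],pts[:,0]))
print(r.min(),t[r<r.min()+.003].mean(),r.max()); 
for a0,b0 in((.130,.135),(.135,.14),(.14,.145),(.145,.15),(.15,.158)):
    s=(r>=a0)&(r<b0)
    if s.any(): print(a0,t[s].min(),t[s].max(),(t[s].min()+t[s].max())/2)
st=env.get_state(); print(st["tcp_pos"])
cv2.imwrite("pics/w1c.png",cv2.resize(cv2.imread("pics/w1.png")[135:190,180:330],None,fx=5,fy=5,interpolation=cv2.INTER_CUBIC))
E
```

```text
blue 304.2388888888889 170.58333333333334 180 297 311 159 178
knob raw [ 0.47505089 -0.28388226] off [-0.00915089 -0.00277774]
[[186.26086 162.26086]
 [206.47368 182.47368]
 [220.14706 144.18823]] [[215, 148], [190, 162], [199, 175], [212, 167]]
0.1289700402146906 130.6466014997012 0.16008420813422425
0.13 129.18913824990426 132.3042565834028 130.74669741665355
0.135 129.2906733483276 134.11420597559638 131.702439661962
0.14 128.9180886858104 135.57706263746906 132.24757566163973
0.145 128.77072287514 135.78366129622637 132.27719208568317
0.15 128.7570188141423 135.61134285991412 132.1841808370282
[ 0.45930247 -0.24140823  0.23098296]
```

View pics/w1c.png

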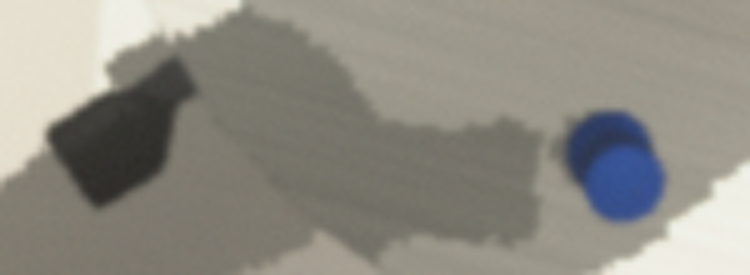

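```bash
python3 - <<'E'
from h import *
import pickle; P=pickle.load(open("w1.pkl","rb"))
c=np.array([.54505,-.29831]); K=np.array([.4659,-.28666])
off=K-pix2world("wrist",304.6,171,.084,P)[:2]; print(off)
for n,q in dict(tip=(217.3,149.4),base=(194.4,169.2),b1=(189.4,162),b2=(199.6,176.6)).items():
    p=pix2world("wrist",*q,.056,P)[:2]+off-c; print(n,p+c,np.hypot(*p),np.degrees(np.arctan2(p[1],p[0])))
V=np.array(P["view"]);print(-V[:3,:3].T@V[:3,3])
E
```

```text
[-0.00199395 -0.00182366]
tip [ 0.46881361 -0.20048062] 0.12402650710001538 127.92854101991911
base [ 0.44504507 -0.17911947] 0.15558717590966992 129.99779873370088
b1 [ 0.45191016 -0.17352942] 0.15570877479594383 126.73872774730219
b2 [ 0.43788822 -0.18501694] 0.1559453873008833 133.40690470159282
[ 0.53984357 -0.23366635  0.37306721]
```

```bash
python3 -m pendant '[{"fingers":0,"delta_pos":[-4,2,40],"angular":[0,0,0]},{"fingers":0,"delta_pos":[0,0,40],"angular":[0,0,0]},{"fingers":0,"delta_pos":[0,0,40],"angular":[0,0,0]},{"fingers":0,"delta_pos":[0,0,30],"angular":[0,0,0]},{"fingers":0,"delta_pos":[0,0,10],"angular":[0,0,0]},{"fingers":0,"delta_pos":[0,0,3],"angular":[0,0,0]},{"fingers":0,"delta_pos":[0,0,0],"angular":[0,0,0]},{"fingers":0,"delta_pos":[0,0,0],"angular":[0,0,0]}]'
python3 - <<'E'
from h import *
cv2.imwrite("pics/w2.png",env.read_camera("wrist")); s=env.get_state(); print(s["tcp_pos"],s["wrist_force"])
E
```

```text
clock: 2.15
tcp_pos: [0.4533, -0.2503, 0.07]
orientation: [0.001, 0.998, 0.07, 0.001]
wrist_force: [0.1, 0.0, 0.8]
finger_gap: -0.0001
[ 0.4533716  -0.25025699  0.06999911] [ 0.12459386  0.71447371 -0.55829965]
```

View pics/w2.png

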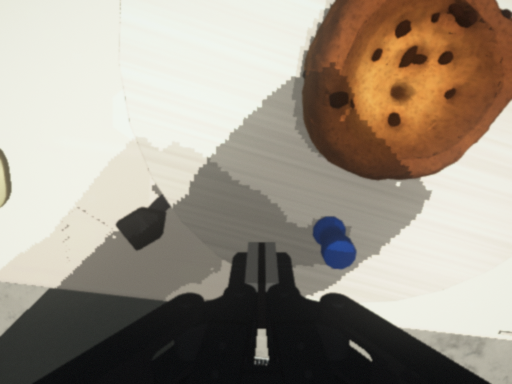

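```bash
python3 -m pendant '[{"fingers":0,"delta_pos":[0,4,0],"angular":[0,0,0]},{"fingers":0,"delta_pos":[0,8,0],"angular":[0,0,0]},{"fingers":0,"delta_pos":[0,12,0],"angular":[0,0,0]},{"fingers":0,"delta_pos":[0,13,0],"angular":[0,0,0]},{"fingers":0,"delta_pos":[1,13,0],"angular":[0,0,0]},{"fingers":0,"delta_pos":[2,13,0],"angular":[0,0,0]},{"fingers":0,"delta_pos":[2,13,0],"angular":[0,0,0]},{"fingers":0,"delta_pos":[0,0,0],"angular":[0,0,0]},{"fingers":0,"delta_pos":[-3,-5,-10],"angular":[0,0,0]},{"fingers":0,"delta_pos":[-5,0,-25],"angular":[0,0,0]},{"fingers":0,"delta_pos":[-5,0,-25],"angular":[0,0,0]}]'
cat > m.py <<'E'
from h import *
c=np.array([.54505,-.29831])
def ang(name="top",save=None):
    t=env.get_state()["clock"]; im=env.read_camera(name)
    if save: cv2.imwrite(save,im)
    a=im.astype(int); B,G,R=a[...,0],a[...,1],a[...,2]
    v,u=np.mgrid[:384,:512]; reg=(u>160)&(u<292)&(v>112)&(v<246)
    out=[]
    for m,z,o,r in(((R>100)&(G<75)&(B<80)&(R>G+60),.056,0,.107),((B>R+40)&(B>G+20),.080,180,.08)):
        m=m&reg
        # keep only pixels at fitting radius
        vv,uu=np.nonzero(m); P=env.camera_params(name)
        w=np.array([pix2world(name,x,y,z,P)[:2]-c for x,y in zip(uu,vv)]).reshape(-1,2)
        w=w[abs(np.hypot(*w.T)-r)<.025] if len(w) else w
        if len(w)<4: out.append(None); continue
        q=w.mean(0); out.append((round((np.degrees(np.arctan2(q[1],q[0]))+o-130.5)%360,1),round(float(np.hypot(*q)),4),len(w)))
    return round(t,3),out
E
python3 - <<'E'
from m import *
for i in range(6): print(ang(save="pics/f%d.png"%i))
print(env.get_state()["tcp_pos"])
E
```

```text
clock: 3.3
tcp_pos: [0.4531, -0.3191, 0.1289]
orientation: [-0.001, 0.998, 0.07, -0.001]
wrist_force: [0.1, -0.0, 0.3]
finger_gap: 0.0003
(3.3, [None, None])
(3.35, [None, None])
(3.4, [None, None])
(3.45, [None, None])
(3.5, [None, (np.float64(339.6), 0.0837, 12)])
(3.55, [None, (np.float64(344.1), 0.0821, 23)])
[ 0.45373422 -0.31981553  0.12781948]
```

```bash
python3 -m pendant '[{"fingers":0,"delta_pos":[-5,20,0],"angular":[0,0,0]},{"fingers":0,"delta_pos":[0,21,20],"angular":[0,0,0]},{"fingers":0,"delta_pos":[0,0,20],"angular":[0,0,0]},{"fingers":0,"delta_pos":[0,0,12],"angular":[0,0,0]},{"fingers":0,"delta_pos":[0,0,0],"angular":[0,0,0]}]'
python3 - <<'E'
from m import *
for i in range(6): print(ang(save="pics/g%d.png"%i))
print(env.get_state()["tcp_pos"])
E
```

```text
clock: 4.1
tcp_pos: [0.4533, -0.3609, 0.0735]
orientation: [-0.002, 0.998, 0.07, -0.002]
wrist_force: [-0.2, 0.2, -0.0]
finger_gap: -0.0001
(4.1, [None, (np.float64(38.7), 0.0797, 37)])
(4.15, [None, (np.float64(43.6), 0.0802, 35)])
(4.2, [None, (np.float64(48.3), 0.0803, 36)])
(4.25, [None, (np.float64(53.0), 0.0801, 36)])
(4.3, [None, (np.float64(57.8), 0.0803, 35)])
(4.35, [None, (np.float64(62.4), 0.0801, 38)])
[ 0.45554681 -0.36240676  0.07740429]
```

View pics/g5.png

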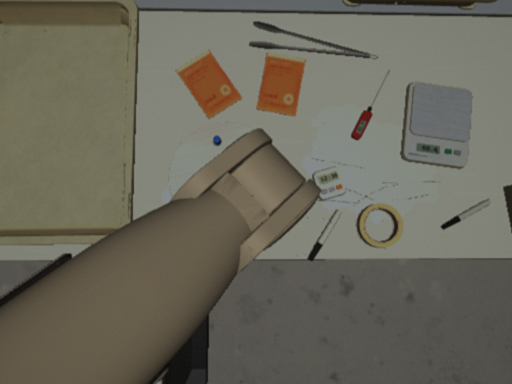

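The top camera is mostly hidden by the arm. The disc runs at 1.65 rad/s. I'll hover just past the pointer, where the wrist camera sees the stop point and the finger stays outside the knob's path. I'll brake on the third pass, when the disc is slow.

```bash
python3 -m pendant '[{"fingers":0,"delta_pos":[0,0,-28],"angular":[0,0,0]},{"fingers":0,"delta_pos":[3,-38,0],"angular":[0,0,0]},{"fingers":0,"delta_pos":[3,-39,0],"angular":[0,0,0]},{"fingers":0,"delta_pos":[3,-38.6,0],"angular":[0,0,0]},{"fingers":0,"delta_pos":[0,0,15],"angular":[0,0,0]},{"fingers":0,"delta_pos":[0,0,15],"angular":[0,0,0]},{"fingers":0,"delta_pos":[0,0,5],"angular":[0,0,0]},{"fingers":0,"delta_pos":[0,0,0],"angular":[0,0,0]}]'
cat > wr.py <<'E'
from h import *
c=np.array([.54505,-.29831])
def wang(save=None):
    t=env.get_state()["clock"]; P=env.camera_params("wrist"); im=env.read_camera("wrist")
    if save: cv2.imwrite(save,im)
    a=im.astype(int); B,G,R=a[...,0],a[...,1],a[...,2]; out=[]
    for m,z,o,r,n in(((R>110)&(G<70)&(B<80)&(R>G+70),.056,0,.107,"mark"),((B>R+50)&(B>90),.07,180,.08,"knob")):
        vv,uu=np.nonzero(m)
        w=np.array([pix2world("wrist",x,y,z,P)[:2]-c for x,y in zip(uu,vv)]).reshape(-1,2)
        w=w[abs(np.hypot(*w.T)-r)<.03] if len(w) else w
        if len(w)>15:
            q=w.mean(0); out.append((n,round(float((np.degrees(np.arctan2(q[1],q[0]))+o-130.5)%360),1),round(float(np.hypot(*q)),4),len(w)))
    return round(t,3),out
E
python3 - <<'E'
from wr import *
from m import ang
print(env.get_state()["tcp_pos"],env.get_state()["wrist_force"])
for i in range(30):
    r=wang(save="pics/h%d.png"%i)
    if r[1]: print(r)
print(env.get_state()["tcp_pos"])
E
```

```text
clock: 5.2
tcp_pos: [0.4476, -0.2461, 0.0692]
orientation: [-0.0, 0.998, 0.07, -0.0]
wrist_force: [-0.2, 0.3, -0.6]
finger_gap: -0.0001
[ 0.44757093 -0.246057    0.06923755] [-0.23591786  0.31392495 -0.57344353]
(5.2, [('knob', 136.6, 0.0823, 1771)])
(5.25, [('knob', 140.9, 0.0822, 1648)])
(5.3, [('knob', 145.1, 0.0821, 1530)])
(5.35, [('knob', 149.3, 0.0819, 1457)])
(5.4, [('knob', 153.4, 0.0818, 1399)])
(5.45, [('knob', 157.6, 0.0816, 1372)])
(5.5, [('knob', 161.7, 0.0815, 1325)])
(5.55, [('knob', 165.7, 0.0815, 1295)])
(5.6, [('knob', 169.8, 0.0814, 1244)])
(5.65, [('knob', 174.1, 0.0811, 1199)])
(5.7, [('knob', 178.0, 0.081, 1214)])
(5.75, [('knob', 181.9, 0.0809, 1214)])
(5.8, [('knob', 185.9, 0.0809, 1197)])
(5.85, [('knob', 189.9, 0.0807, 1167)])
(5.9, [('knob', 193.9, 0.0806, 1124)])
(5.95, [('knob', 197.9, 0.0806, 1101)])
(6.0, [('knob', 201.9, 0.0806, 1085)])
(6.05, [('knob', 205.8, 0.0806, 1076)])
(6.1, [('knob', 209.7, 0.0807, 1062)])
(6.15, [('knob', 213.6, 0.0806, 1035)])
(6.2, [('knob', 217.4, 0.0806, 1017)])
(6.25, [('knob', 221.2, 0.0806, 987)])
(6.3, [('knob', 224.9, 0.0805, 979)])
(6.35, [('knob', 228.7, 0.0807, 974)])
(6.4, [('knob', 232.4, 0.0807, 970)])
(6.45, [('knob', 236.2, 0.081, 963)])
(6.5, [('knob', 239.9, 0.0812, 949)])
(6.55, [('knob', 243.7, 0.0816, 951)])
(6.6, [('knob', 247.6, 0.0822, 944)])
(6.65, [('knob', 251.3, 0.0829, 935)])
[ 0.44774971 -0.24630892  0.06927461]
```

```bash
python3 -m pendant '[{"fingers":0,"delta_pos":[0,0,0],"angular":[0,0,0]},{"fingers":0,"delta_pos":[0,0,0],"angular":[0,0,0]},{"fingers":0,"delta_pos":[0,0,0],"angular":[0,0,0]},{"fingers":0,"delta_pos":[0,0,0],"angular":[0,0,0]},{"fingers":0,"delta_pos":[0,0,0],"angular":[0,0,0]},{"fingers":0,"delta_pos":[0,0,0],"angular":[0,0,0]},{"fingers":0,"delta_pos":[0,0,0],"angular":[0,0,0]},{"fingers":0,"delta_pos":[0,0,0],"angular":[0,0,0]},{"fingers":0,"delta_pos":[0,0,0],"angular":[0,0,0]},{"fingers":0,"delta_pos":[0,0,0],"angular":[0,0,0]},{"fingers":0,"delta_pos":[0,0,0],"angular":[0,0,0]},{"fingers":0,"delta_pos":[0,0,0],"angular":[0,0,0]}]'
python3 - <<'E'
from wr import *
for i in range(13): print(wang(save="pics/k%d.png"%i))
E
```

```text
clock: 7.9
tcp_pos: [0.4478, -0.2463, 0.0693]
orientation: [0.0, 0.998, 0.07, 0.0]
wrist_force: [0.3, 0.9, -0.4]
finger_gap: -0.0001
(7.9, [])
(7.95, [])
(8.0, [])
(8.05, [])
(8.1, [])
(8.15, [('mark', 346.2, 0.1155, 34)])
(8.2, [('mark', 348.4, 0.1122, 501)])
(8.25, [('mark', 350.7, 0.109, 1002)])
(8.3, [('mark', 352.8, 0.1082, 1439)])
(8.35, [('mark', 355.1, 0.1075, 1699)])
(8.4, [('mark', 357.7, 0.1073, 1708)])
(8.45, [('mark', 0.5, 0.107, 1681)])
(8.5, [('mark', 3.2, 0.1069, 1651)])
```

View pics/k11.png

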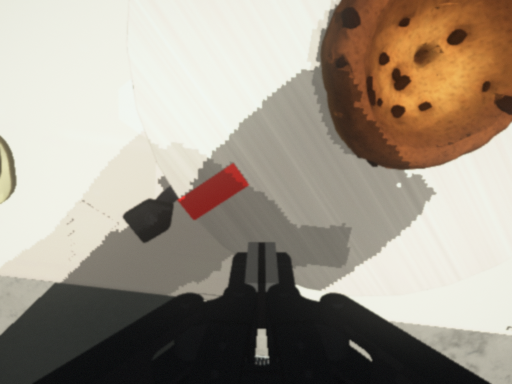

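```bash
python3 - <<'E'
from wr import *
P=env.camera_params("wrist"); a=cv2.imread("pics/k11.png").astype(int)
m=np.zeros(a.shape[:2],bool); m[180:250,112:184]=(a.max(2)<85)[180:250,112:184]
vv,uu=np.nonzero(m); print(len(uu))
w=np.array([pix2world("wrist",x,y,.056,P)[:2]-c for x,y in zip(uu,vv)]); r=np.hypot(*w.T); t=np.degrees(np.arctan2(w[:,1],w[:,0]))
for b in np.arange(.120,.165,.004):
    s=(r>=b)&(r<b+.004)
    if s.sum()>3: print(round(b,3),s.sum(),t[s].mean().round(1),t[s].min().round(1),t[s].max().round(1))
R=(a[...,2]>110)&(a[...,1]<70)&(a[...,0]<80)
vv,uu=np.nonzero(R); w=np.array([pix2world("wrist",x,y,.056,P)[:2] for x,y in zip(uu,vv)])
l=cv2.fitLine(w.astype(np.float32),2,0,.01,.01).ravel(); print("bar axis deg",np.degrees(np.arctan2(l[1],l[0])),"dist of axis line from c mm",1e3*np.cross(l[:2],c-l[2:]))
cv2.imwrite("pics/k11c.png",cv2.resize(cv2.imread("pics/k11.png")[150:255,105:265],None,fx=4.8,fy=4.8,interpolation=cv2.INTER_CUBIC))
E
```

```text
1617
0.124 87 126.0 124.3 127.8
0.128 132 126.9 124.5 129.8
0.132 174 128.1 125.2 131.3
0.136 230 128.5 124.7 132.4
0.14 251 128.6 124.7 132.5
0.144 250 128.6 124.9 132.5
0.148 248 128.6 125.0 132.3
0.152 235 128.7 125.1 132.3
0.156 10 130.1 128.3 131.9
bar axis deg -45.481335 dist of axis line from c mm -7.359557530840874<stdin>:11: DeprecationWarning: Arrays of 2-dimensional vectors are deprecated. Use arrays of 3-dimensional vectors instead. (deprecated in NumPy 2.0)
```

View pics/k11c.png

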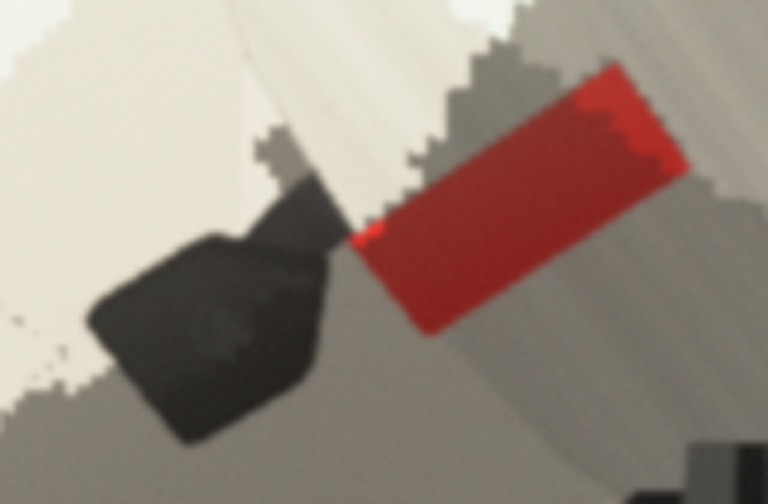

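The arrow axis lies about 2.5° before the mark in this frame, so I'll aim for a wrist-camera reading of about 358°. Now I'll wait for the third pass.

```bash
for i in 1 2 3; do python3 -m pendant '[{"fingers":0,"delta_pos":[0,0,0],"angular":[0,0,0]},{"fingers":0,"delta_pos":[0,0,0],"angular":[0,0,0]},{"fingers":0,"delta_pos":[0,0,0],"angular":[0,0,0]},{"fingers":0,"delta_pos":[0,0,0],"angular":[0,0,0]},{"fingers":0,"delta_pos":[0,0,0],"angular":[0,0,0]},{"fingers":0,"delta_pos":[0,0,0],"angular":[0,0,0]},{"fingers":0,"delta_pos":[0,0,0],"angular":[0,0,0]},{"fingers":0,"delta_pos":[0,0,0],"angular":[0,0,0]},{"fingers":0,"delta_pos":[0,0,0],"angular":[0,0,0]},{"fingers":0,"delta_pos":[0,0,0],"angular":[0,0,0]},{"fingers":0,"delta_pos":[0,0,0],"angular":[0,0,0]},{"fingers":0,"delta_pos":[0,0,0],"angular":[0,0,0]}]' >/dev/null; done
python3 - <<'E'
from wr import *
print(wang());print(wang())
E
python3 -m pendant '[{"fingers":0,"delta_pos":[0,0,0],"angular":[0,0,0]},{"fingers":0,"delta_pos":[0,0,0],"angular":[0,0,0]},{"fingers":0,"delta_pos":[0,0,0],"angular":[0,0,0]},{"fingers":0,"delta_pos":[0,0,0],"angular":[0,0,0]},{"fingers":0,"delta_pos":[0,0,0],"angular":[0,0,0]},{"fingers":0,"delta_pos":[0,0,0],"angular":[0,0,0]},{"fingers":0,"delta_pos":[0,0,0],"angular":[0,0,0]},{"fingers":0,"delta_pos":[0,0,0],"angular":[0,0,0]},{"fingers":0,"delta_pos":[0,0,0],"angular":[0,0,0]}]'
python3 - <<'E'
from wr import *
print(wang());print(wang())
E
```

```text
(12.15, [('knob', 163.1, 0.0815, 1313)])
(12.2, [('knob', 164.9, 0.0815, 1305)])
clock: 13.15
tcp_pos: [0.4478, -0.2463, 0.0693]
orientation: [0.0, 0.998, 0.07, 0.0]
wrist_force: [0.3, -0.2, -0.8]
finger_gap: -0.0
(13.15, [('knob', 196.0, 0.0807, 1116)])
(13.2, [('knob', 197.5, 0.0807, 1105)])
```

```bash
for i in 1 2 3 4 5; do python3 -m pendant '[{"fingers":0,"delta_pos":[0,0,0],"angular":[0,0,0]},{"fingers":0,"delta_pos":[0,0,0],"angular":[0,0,0]},{"fingers":0,"delta_pos":[0,0,0],"angular":[0,0,0]},{"fingers":0,"delta_pos":[0,0,0],"angular":[0,0,0]},{"fingers":0,"delta_pos":[0,0,0],"angular":[0,0,0]},{"fingers":0,"delta_pos":[0,0,0],"angular":[0,0,0]},{"fingers":0,"delta_pos":[0,0,0],"angular":[0,0,0]},{"fingers":0,"delta_pos":[0,0,0],"angular":[0,0,0]},{"fingers":0,"delta_pos":[0,0,0],"angular":[0,0,0]},{"fingers":0,"delta_pos":[0,0,0],"angular":[0,0,0]},{"fingers":0,"delta_pos":[0,0,0],"angular":[0,0,0]},{"fingers":0,"delta_pos":[0,0,0],"angular":[0,0,0]}]' >/dev/null; done
python3 -m pendant '[{"fingers":0,"delta_pos":[0,0,3],"angular":[0,0,0]},{"fingers":0,"delta_pos":[0,0,3],"angular":[0,0,0]},{"fingers":0,"delta_pos":[0,0,0],"angular":[0,0,0]},{"fingers":0,"delta_pos":[0,0,0],"angular":[0,0,0]},{"fingers":0,"delta_pos":[0,0,0],"angular":[0,0,0]},{"fingers":0,"delta_pos":[0,0,0],"angular":[0,0,0]},{"fingers":0,"delta_pos":[0,0,0],"angular":[0,0,0]},{"fingers":0,"delta_pos":[0,0,0],"angular":[0,0,0]},{"fingers":0,"delta_pos":[0,0,0],"angular":[0,0,0]},{"fingers":0,"delta_pos":[0,0,0],"angular":[0,0,0]},{"fingers":0,"delta_pos":[0,0,0],"angular":[0,0,0]},{"fingers":0,"delta_pos":[0,0,0],"angular":[0,0,0]}]'
python3 - <<'E'
from wr import *
for i in range(12):
    r=wang("pics/n%d.png"%i)
    if r[1]: print(r)
print(r)
E
```

```text
clock: 20.45
tcp_pos: [0.4478, -0.2463, 0.0633]
orientation: [0.0, 0.998, 0.07, 0.0]
wrist_force: [0.4, -0.6, 0.6]
finger_gap: 0.0
(20.9, [('mark', 345.4, 0.1145, 45)])
(20.95, [('mark', 345.8, 0.114, 78)])
(21.0, [('mark', 346.2, 0.1146, 144)])
(21.0, [('mark', 346.2, 0.1146, 144)])
```

```bash
python3 -m pendant '[{"fingers":0,"delta_pos":[0,0,0],"angular":[0,0,0]},{"fingers":0,"delta_pos":[0,0,0],"angular":[0,0,0]},{"fingers":0,"delta_pos":[0,0,0],"angular":[0,0,0]},{"fingers":0,"delta_pos":[0,0,0],"angular":[0,0,0]},{"fingers":0,"delta_pos":[0,0,0],"angular":[0,0,0]}]' >/dev/null
python3 - <<'E'
from wr import *
print(wang());print(wang("pics/p.png"))
E
```

```text
(21.55, [('mark', 350.7, 0.1089, 1186)])
(21.6, [('mark', 351.0, 0.109, 1295)])
```

```bash
python3 -m pendant '[{"fingers":0,"delta_pos":[0,0,0],"angular":[0,0,0]},{"fingers":0,"delta_pos":[0,0,0],"angular":[0,0,0]},{"fingers":0,"delta_pos":[0,0,0],"angular":[0,0,0]},{"fingers":0,"delta_pos":[0,0,0],"angular":[0,0,0]},{"fingers":0,"delta_pos":[0,0,4],"angular":[0,0,0]},{"fingers":0,"delta_pos":[0,0,4],"angular":[0,0,0]},{"fingers":0,"delta_pos":[0,0,1],"angular":[0,0,0]},{"fingers":0,"delta_pos":[0,0,0],"angular":[0,0,0]}]'
python3 - <<'E'
from wr import *
for i in range(3): print(wang(),env.get_state()["tcp_pos"][2].round(4),env.get_state()["wrist_force"].round(1))
E
```

```text
clock: 22.45
tcp_pos: [0.4479, -0.2466, 0.056]
orientation: [0.001, 0.998, 0.07, 0.0]
wrist_force: [-5.0, 3.5, 17.1]
finger_gap: 0.0001
(22.45, [('mark', 356.2, 0.1073, 2024)]) 0.056 [-4.2  2.2 16.1]
(22.5, [('mark', 356.2, 0.1073, 2023)]) 0.056 [-4.   1.1 16. ]
(22.55, [('mark', 356.2, 0.1073, 2023)]) 0.056 [-4.   2.7 15.4]
```

```bash
python3 - <<'E'
from wr import *
print(wang("pics/q.png"))
cv2.imwrite("pics/qc.png",cv2.resize(cv2.imread("pics/q.png")[140:270,85:265],None,fx=4.2,fy=4.2,interpolation=cv2.INTER_CUBIC))
E
```

```text
(22.6, [('mark', 356.2, 0.1073, 2023)])
```

View pics/qc.png

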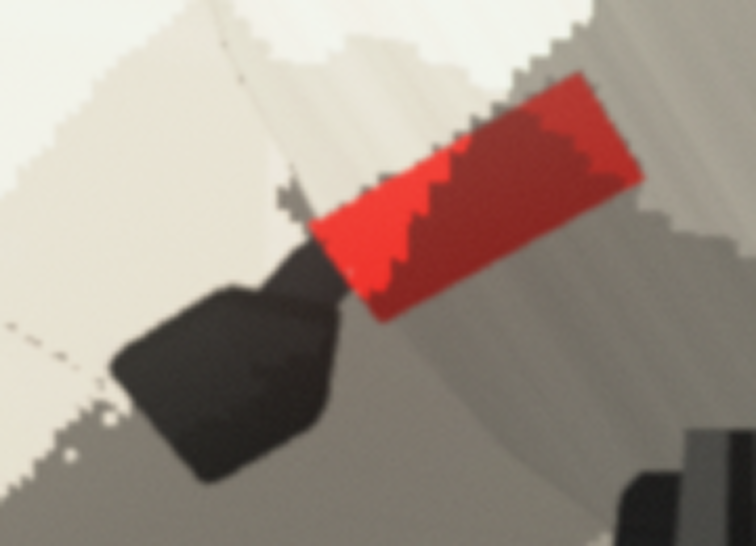

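The disc stopped with the mark about 3 mm short of the pointer line, well inside the 15 mm allowed, under a press of about 16 N. One last check that the cake is still in the middle.

```bash
python3 - <<'E'
from wr import *
im=cv2.imread("pics/q.png")
for t in np.linspace(0,2*np.pi,150):
    for r,z,col in((.041,.075,(0,255,0)),(.125,.056,(255,0,255))):
        u,v=proj("wrist",[c[0]+r*np.cos(t),c[1]+r*np.sin(t),z]); cv2.circle(im,(int(u),int(v)),1,col,-1)
cv2.imwrite("pics/qo.png",im); s=env.get_state(); print(s["clock"],s["wrist_force"])
E
```

```text
22.65 [-3.60624684  3.26363945 16.65923056]
```

View pics/qo.png

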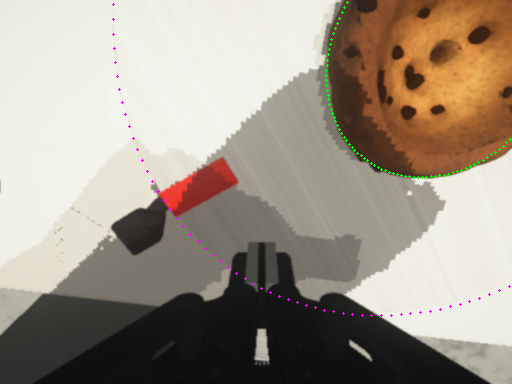

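The cake outline follows the predicted circle around (330–500, 0–178), so it is still centred. The red bar (160–238, 158–215) points at the arrowhead, and the fingertip is on the disc.

```bash
python3 -c "
from workcell import env
print(env.hand_in())"
```

```text
the job is handed in; nothing more can be done
None
```

I flicked the blue knob with closed fingers, so the disc span anticlockwise at about 1.65 rad/s. I let the mark go past the pointer twice untouched, then braked on the third pass at about 0.19 rad/s. I pressed a fingertip on top of the disc near its rim, just beyond the pointer. The job was handed in at about 22.7 s of the 54 s allowed.

**Last checks:**
- **Mark:** at rest, with the reading unchanged over four frames, about 3 mm short of the pointer line (limit 15 mm).
- **Fingertip:** still pressing on the disc with about 16 N.
- **Cake:** its outline matched the predicted centred circle in the wrist picture.

**Disagreed or not checked:**
- **Pointer direction:** the top camera gave 130.5° and the wrist camera about 128.5°. I went by the wrist picture, which shows mark and pointer together; the gap is about 4 mm at the mark.
- **First pass:** it came very soon after the flick, so I could not be sure that the free-spin step was counted before it. That is why I braked on the third pass.
- **Bystanders:** I did not measure the timer and marker again. The arm never went near them, and they looked in place in a top picture taken after the flick.

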